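Gauge the slot of a plaster mould

ROBOT

A 6-joint arm with a two-finger parallel gripper is mounted at the origin on the work surface. World frame = base frame: x ahead of the robot, y to its left, z up, the work surface at z = 0. Lengths are in m, angles in rad, forces in N, time in s.
With the tool pointing down it reaches from about 0.25 to 0.775 m from the base axis. Payload 4 kg.
Tool frame: the origin (TCP) lies between the finger pads; the fingertips stand 14 mm ahead of it and the grasp point (between the pads) lies 5 mm behind it (tip_reach is the distance from the TCP to the fingertips, in m); z points along the fingers, y is the line along which they close (so a half turn about z gives the same grasp; the last joint's range is limited). The gripper opens to 94 mm and grips with 3 to 60 N. Pads are 16 mm wide; open, the fingers measure 119 mm over their backs; the gripper's body (75 mm by 177 mm) begins 78 mm behind the grasp point.
Start: joints at [1.247, 0.087, 1.371, -0, 1.684, -0.103], TCP at [0.12, 0.537, 0.22] pointing down, gripper open.
Joint ranges: [-3.1, 3.1], [-0.76, 2.03], [0.27, 2.55], [-1.08, 4.22], [0.17, 2.65], [-2.57, 2.57]. Speed limits (rad/s): [2.79, 2.79, 3.14, 3.14, 3.14, 3.14].

INTERFACE

Orientations are given as [roll, pitch, yaw] about the fixed x, y, z axes, in that order (R = Rz(yaw) Ry(pitch) Rx(roll)).
In Python, from bench import * gives the robot as it stands. The module is installed in compiled form; this text tells all that it offers.
- The arm moves only by the tool servo_tool, never from a script. Its argument "targets" is a list of rows, each a list of 4 numbers: the shift along the tool's x, y, z in cm, then the turn about the tool's z in degrees. A call has 1 to 8 rows; each row is the pose to reach, as a shift and turn from the pose commanded when the call began, along the tool's axes at that moment; what a row does not reach only later rows make up. A row lasts 1/8 s, in which the tool goes at most 62.5 mm and 10.7 degrees, less where a joint would pass 70% of its speed; a pose out of reach is approached as far as the arm can. A call with a gripper value outside its range is refused whole. "claw" is the closure in counts, from 0 (fully open) to 255 (shut), set as the call begins (left out, the last holds). The fingers move at their own pace and stop on an object; the grip force is fixed at half the most. Time passes only in rows, so rows that repeat a pose let the fingers close. It gives the time, the measured TCP pose, the force, the opening and the grip force at its end, in the units of the state.
- get_obs(): the state, without advancing time (a new reading comes with each control period).
- snapshot(name): name is "scene" or "top"; returns the picture (420x560x3 uint8, blue, green, red); there is no depth.
- camera_model(name): a dict with "camera_matrix" (3x3 intrinsics, pixels), "camera_from_world" (4x4, takes a point from world to camera coordinates). Camera axes: x right, y up, looking along -z (the intrinsics and any distortion apply to the point x, -y, -z); pixel columns grow to the right and rows downward; lengths in m; the calibration is good to about 2 mm. A picture is of the moment at which its call begins. camera_model takes no time and is no camera call.
- close_job(): hands the job in; it is judged then, once.
The state is a dict: "time": time; "joint_positions": joint angles; "qvel": joint speeds; "joint_torque": joint torques, N m; "tool_pos": TCP position; "ee_rot": TCP orientation; "wrist_force": force on the tool from outside, world axes, zero at the start; "wrist_torque": the same for the moment, N m; "width": finger opening in m; "finger_force": force on a finger pad.
Only numpy, scipy, OpenCV 4.12 (cv2) and the standard library are available. Lean on these libraries where they do the work, as an engineer would, in place of code of your own. Each camera call takes 0.05 s, during which the arm holds its last target. There are 200 camera calls.

TASK

Lift the cover plate off the plaster mould's two pins and lay it flat in the middle of the empty wooden board. Then take the gauge with the widest blade from the rack and guide it (do not let it drop) straight down into the slot in the mould's top until its cross bar rests flat on the mould, and let go. Leave the other two gauges in the rack and do not disturb anything else on the bench.

Things in the scene. Friction and masses are not known exactly. Their poses are not given: they have to be found in the camera images.
- mould: fixed white plaster mould, 134 x 190 mm (x, y) with its 10 mm base, top face at z = 80 mm; origin under its centre. Two 10 mm brass pins stand 14 mm high on the top face at y = -75 and +75 mm on its long centre line. Covered by the cover plate at the start.
- slot (a point): centre of the slot's mouth, on the mould's top face midway between the pins (80 mm above the mould's origin). The slot is 54 mm long along the mould's y, 10 mm wide along its x, 70 mm deep, vertical, square-edged. Same axes as the mould.
- cover: loose plywood cover plate, 116 x 176 x 8 mm (x, y, z), 0.18 to 0.31 kg, origin at the centre of its underside. It starts on the mould, origin at the slot's mouth, axes along the mould's; two 14 mm holes at y = -75, +75 mm sit loosely over the pins, which stand 6 mm out of it. At its centre an upright ridge handle, 14 mm thick (x), 90 mm long (y), from z = 8 to 44 mm.
- board: fixed empty dark wooden board, 150 x 200 x 18 mm (x, y, z), origin under its centre, flat top at z = 18 mm: the place for the cover.
- rack: fixed dark wooden rack, 110 x 220 mm (x, y), origin under its centre. Two rails along y at x = -36, +36 mm (12 mm wide, 60 mm gap), tops at z = 75 mm, on four corner posts; floor at z = 10 mm. Three loose gauges hang between the rails, cross bars lying across them, about 66 mm apart along y, in any order.
- gauge_wide: loose gauge with the widest blade, 0.11 to 0.22 kg. Origin: centre of the underside of its cross bar (100 x 20 x 12 mm). Above it a grip tab 48 wide (x), 10 thick (y), z = 12 to 54 mm. Below, a flat steel blade 48 wide (x), 6 thick (y), to z = -48 mm, then a tip 38 wide, 4 thick, to z = -60. Same either way round. Home: origin at the slot's mouth, x along the slot's y.
- gauge_mid: another gauge, the same but for tab and blade 34 mm wide; stays in the rack.
- gauge_narrow: another gauge, the same but for tab and blade 20 mm wide; stays in the rack.
- bottle: bystander: amber bottle, 62 mm across, 190 mm high, origin under its centre.
- jar: bystander: terracotta-coloured jar, 76 mm across, 120 mm high, origin under its centre.
- bowl: bystander: red plastic bowl, 96 mm across, 50 mm high, origin under its centre.
- plaster_block: bystander: plaster block, 70 x 55 x 60 mm, origin under its centre.
- rasp: bystander: hand tool with a handle, 190 mm long, lying along its x.
- brush: bystander: brush, 170 mm long, lying along its x.
- shutter: bystander: small plywood shuttering board, 150 x 90 x 22 mm, lying flat, origin under its centre.
Mind the look-alikes: they are no part of the job. Leave any yellow look-alike of the cover alone.

How it is judged:
On the way, in this order (a step that is already met when the one before it is completed fails the run):
1. the cover lies flat in the middle of the board, let go (x of cover in the frame of board between -0.03 and 0.03 m and y of cover in the frame of board between -0.03 and 0.03 m and z of cover in the frame of board between 0.014 and 0.022 m and angle between cover's own z axis and vertical below 0.05 rad and contact force between the fingers and cover below 0.3 N), for 0.2 s.
2. the widest gauge's blade is in the slot to within 8 mm of home while the fingers still hold it (horizontal distance between gauge_wide and slot below 0.008 m and angle between the x axis of gauge_wide and the y axis of slot, either way round below 0.25 rad and angle between gauge_wide's own z axis and vertical below 0.08 rad and z of gauge_wide in the frame of slot between -0.004 and 0.008 m and contact force between the fingers and gauge_wide above 1 N), for 0.1 s.
At the end, for the whole second after the job is handed in: Cover flat on the board (centre within 30 mm along each board axis, height 4 mm, tilt 0.05 rad); widest gauge in the slot, cross bar on the mould top (height 3 mm, sideways 8 mm, tilt 0.08 rad, blade along slot); both let go, at rest; other gauges in the rack within 25 mm of their start (all of step 1 and horizontal distance between gauge_wide and slot below 0.008 m and angle between the x axis of gauge_wide and the y axis of slot, either way round below 0.25 rad and angle between gauge_wide's own z axis and vertical below 0.08 rad and z of gauge_wide in the frame of slot between -0.003 and 0.003 m and linear speed of each of gauge_wide, cover below 0.02 m/s and contact force between the fingers and gauge_wide below 0.3 N and distance of each of gauge_mid, gauge_narrow from where it was at the start of the episode below 0.025 m); the robot touches nothing.
It fails at once if a bystander is moved more than 30 mm (distance of any of bottle, jar, bowl, plaster_block, rasp, brush, shutter from where it was at the start of the episode above 0.03 m).
It fails at once if one of the other gauges is moved more than 40 mm (distance of any of gauge_mid, gauge_narrow from where it was at the start of the episode above 0.04 m).
It also fails if it takes over 70 s, if anything falls off the work surface, if the arm or the gripper's body presses on something with over 40 N, if the wrist force passes 120 N, or if a joint passes its speed limit or range.

## Working session

There is one attempt and no reset: what is moved stays moved. The work goes in short steps, Python scripts to look and compute and a tool call to move; the robot and the scene stay as the last step left them, time stands still between calls to the robot, and variables do not carry over. Pictures are saved under pics/ and viewed, at most 14 in all, crops included, and the job is handed in when it is done.

Besides the shell and the picture viewer there is one more tool, called after "Call:" as a command line: name --pt "numbers of a row" for each row, then --argument value for the rest. servo_tool: Moves the arm, as the interface text tells. Its arguments: {"type":"object","properties":{"targets":{"type":"array"},"claw":{"type":"number"}},"required":["targets"]}

```bash
mkdir -p pics
python3 - <<'E'
from bench import *
import cv2
for n in("scene","top"):
    cv2.imwrite(f"pics/{n}0.png",snapshot(n)); m=camera_model(n); print(n,m["camera_matrix"],m["camera_from_world"],[k for k in m])
o=get_obs();print(o)
E
```

```text
scene [[457.16888181   0.         280.92751869]
 [  0.         457.16888181 209.35695689]
 [  0.           0.           1.        ]] [[ 0.40307645  0.91505104  0.01452475 -0.21354257]
 [-0.75211477  0.32217797  0.57491281  0.27666805]
 [ 0.52139501 -0.24265809  0.81808575 -1.63366052]
 [ 0.          0.          0.          1.        ]] ['camera_matrix', 'camera_from_world']
top [[413.58353446   0.         278.96844111]
 [  0.         413.58353446 209.10658086]
 [  0.           0.           1.        ]] [[ 0.00627127 -0.99992679 -0.01034835  0.04124076]
 [ 0.9886365   0.00464546  0.15025405 -0.47107619]
 [-0.15019498 -0.01117304  0.98859326 -1.23410468]
 [ 0.          0.          0.          1.        ]] ['camera_matrix', 'camera_from_world']
{'time': 0.1, 'joint_positions': array([ 1.24690625e+00,  8.78868364e-02,  1.37206810e+00,  3.59394599e-05,
        1.68360482e+00, -1.03105783e-01]), 'qvel': array([ 0.00150365, -0.00272968, -0.0014556 ,  0.00080224,  0.00177533,
       -0.00048942]), 'joint_torque': array([ 1.78451690e-03, -3.41250408e+01, -3.03302372e+01,  7.19412672e-02,
        3.04137915e-02, -8.69516452e-05]), 'tool_pos': array([0.12029707, 0.53621543, 0.21843583]), 'ee_rot': array([-3.13963968e+00, -2.37988899e-04,  2.92081214e+00]), 'wrist_force': array([-0.53783173,  0.87573344,  0.42717657]), 'wrist_torque': array([-0.0373481 ,  0.0086214 ,  0.00596688]), 'finger_force': 0.0, 'width': 0.09408479687801391}
```

View pics/scene0.png

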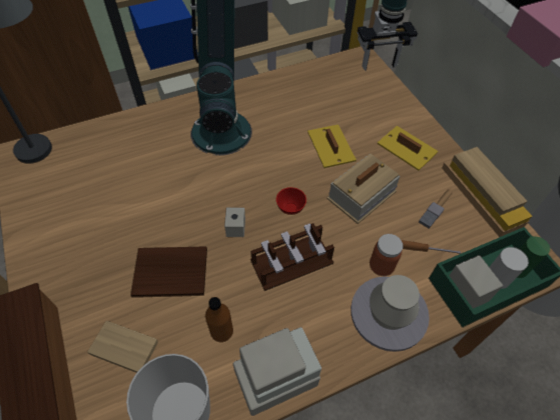

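View pics/top0.png

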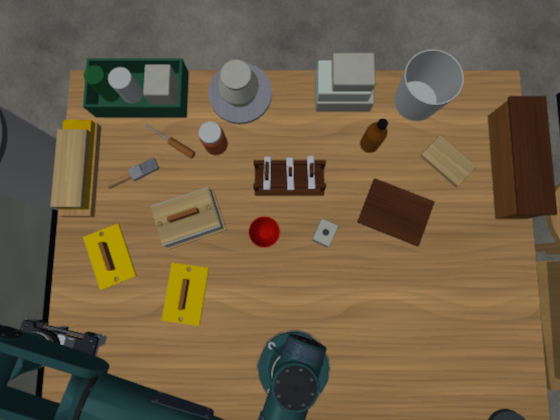

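The scene view shows the covered mould at (365,187), rack at (292,255) and board at (171,271). In the top view they are at (187,216), (290,177) and (396,212), with the yellow look-alikes at (109,257) and (185,294).

```bash
cat > h.py <<'E'
import numpy as np, cv2
from bench import *
def P(n):
    m=camera_model(n);return m["camera_matrix"],m["camera_from_world"]
def ray(n,uv):
    K,T=P(n);u=np.atleast_2d(uv).astype(float)
    d=np.c_[(u[:,0]-K[0,2])/K[0,0],-(u[:,1]-K[1,2])/K[1,1],-np.ones(len(u))]@T[:3,:3]
    return -T[:3,:3].T@T[:3,3],d
def plane(n,uv,z):
    c,d=ray(n,uv);return c+d*((z-c[2])/d[:,2])[:,None]
def proj(n,p):
    K,T=P(n);q=np.atleast_2d(p)@T[:3,:3].T+T[:3,3]
    return np.c_[K[0,2]-K[0,0]*q[:,0]/q[:,2],K[1,2]+K[1,1]*q[:,1]/q[:,2]]
def blob(img,box,lo,hi,space=cv2.COLOR_BGR2HSV):
    """largest contour in box (x0,y0,x1,y1) within the HSV range"""
    x0,y0,x1,y1=box
    m=np.zeros(img.shape[:2],np.uint8);m[y0:y1,x0:x1]=cv2.inRange(cv2.cvtColor(img,space),lo,hi)[y0:y1,x0:x1]
    cs=cv2.findContours(m,cv2.RETR_EXTERNAL,cv2.CHAIN_APPROX_NONE)[0]
    return max(cs,key=cv2.contourArea)[:,0,:]
def rect(pts):
    r=cv2.minAreaRect((pts[:,:2]*1000).astype(np.float32));b=cv2.boxPoints(r)/1000
    e=[b[1]-b[0],b[2]-b[1]];l=max(e,key=np.linalg.norm)
    return np.round(np.array(r[0])/1000,4),np.round(r[1]),np.round(np.degrees(np.arctan2(l[1],l[0]))%180,1)
E
python3 - <<'E'
from h import *
t=cv2.imread("pics/top0.png");s=cv2.imread("pics/scene0.png")
h=cv2.cvtColor(t,cv2.COLOR_BGR2HSV);hs=cv2.cvtColor(s,cv2.COLOR_BGR2HSV)
for u,v in[(396,212),(183,214),(170,205),(205,225),(160,225),(235,250),(290,165),(275,190),(260,165)]:print(u,v,h[v,u])
print("sc",[hs[v,u] for u,v in[(171,271),(367,173),(350,185),(380,185),(370,207),(292,245),(300,268)]])
a=t[140:260,140:340];b=s[140:300,230:410]
a=cv2.resize(a,(800,480),interpolation=cv2.INTER_CUBIC);cv2.imwrite("pics/a.png",a)
b=cv2.resize(b,(675,600),interpolation=cv2.INTER_CUBIC);cv2.imwrite("pics/b.png",b)
B=blob(t,(345,165,450,255),(0,60,20),(20,255,110))
print("board",rect(plane("top",B,.018)))
B=blob(s,(120,235,220,310),(0,60,20),(20,255,110))
print("board s",rect(plane("scene",B,.018)))
E
```

```text
396 212 [ 11 164  56]
183 214 [ 14 169 113]
170 205 [ 20  99 139]
205 225 [ 20  97 147]
160 225 [ 21 108 111]
235 250 [ 17 124 138]
290 165 [120  17 169]
275 190 [ 11 175  67]
260 165 [ 11 169  59]
sc [array([ 10, 152,  47], dtype=uint8), array([ 13, 147,  85], dtype=uint8), array([ 18,  86, 110], dtype=uint8), array([ 18,  84, 116], dtype=uint8), array([120,   4,  69], dtype=uint8), array([ 10, 191,  20], dtype=uint8), array([ 11, 150,  46], dtype=uint8)]
board (array([ 0.4676, -0.3181]), array([204., 155.]), np.float32(68.4))
board s (array([ 0.4698, -0.3099]), array([293., 207.]), np.float32(80.6))
```

View pics/a.png

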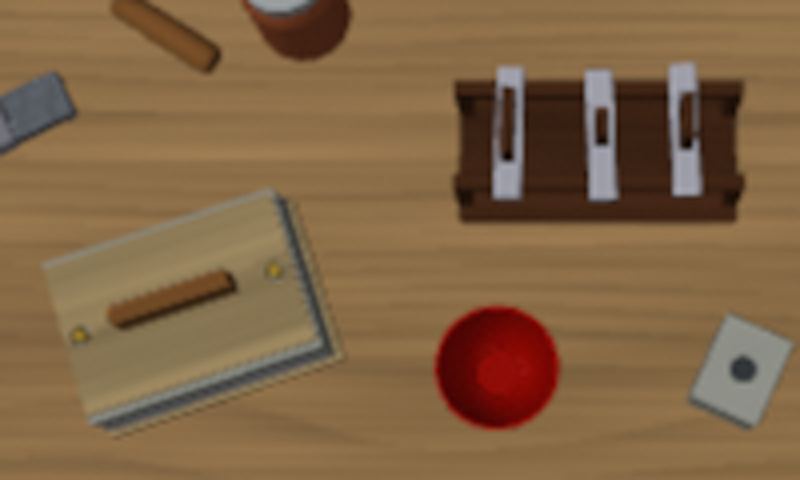

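View pics/b.png

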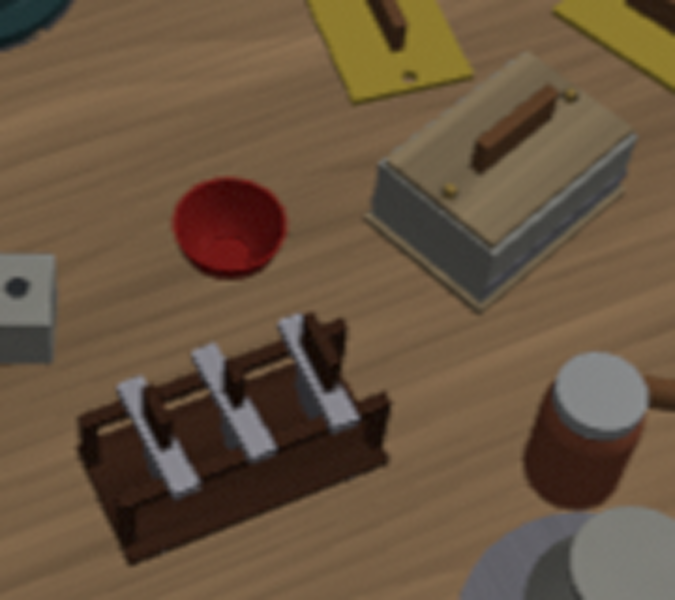

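The crops show the widest tab on the rack's left gauge at top pixel (267,171), at the end nearest the jar. The cover's pins are at (160,224) and (208.5,208).

Run:
```python
from h import *
t=cv2.imread("pics/top0.png");s=cv2.imread("pics/scene0.png")
print("pins",plane("top",[(160,224),(208.5,207.75)],.092).round(4), "sc",plane("scene",[(230+449/3.75,140+189/3.75),(230+570/3.75,140+96/3.75)],.092).round(4))
# handle top from both
B=blob(t,(160,200,205,228),(5,130,60),(16,255,160));print("handle",rect(plane("top",B,.124)),B.min(0),B.max(0))
# bars (grey) in the rack
for n,im,boxes in(("top",t,[(260,150,276,196),(280,150,300,196),(300,150,320,196)]),("scene",s,[(300,220,330,258),(275,228,305,266),(255,236,286,276)])):
  for b in boxes:
    m=blob(im,b,(90,0,90),(150,60,255)); print(n,"bar",rect(plane(n,m,.087)))
for n,b,im in(("top",(262,158,272,185),t),("scene",(305,220,330,250),s)):
  pass
# tab top from crop estimates
print("tabtop",plane("top",[(140+508/4,140+88/4),(140+507/4,140+158/4)],.129).round(4))
B=blob(t,(345,165,450,255),(0,60,20),(20,255,110))
a=cv2.approxPolyDP(cv2.convexHull(B),6,True)[:,0];print("board corners",a.tolist(),plane("top",a,.018)[:,:2].round(4).tolist())
B=blob(s,(125,240,215,300),(0,60,20),(20,255,80));a=cv2.approxPolyDP(cv2.convexHull(B),6,True)[:,0];print(a.tolist(),plane("scene",a,.018)[:,:2].round(4).tolist())
B=blob(t,(150,180,230,250),(17,60,90),(26,118,200));print("plate",rect(plane("top",B,.088)))
```

```text
pins [[0.4166 0.391  0.092 ]
 [0.4654 0.2504 0.092 ]] sc [[0.4699 0.251  0.092 ]
 [0.4236 0.3914 0.092 ]]
handle (array([0.4406, 0.3197]), array([18., 89.]), np.float32(109.0)) [167 208] [197 221]
top bar (array([0.5722, 0.08  ]), array([21., 98.]), np.float32(178.3))
top bar (array([0.5709, 0.0115]), array([95., 21.]), np.float32(2.5))
top bar (array([ 0.5756, -0.0502]), array([98., 20.]), np.float32(2.7))
scene bar (array([0.576 , 0.0801]), array([21., 98.]), np.float32(178.9))
scene bar (array([0.5747, 0.0114]), array([98., 21.]), np.float32(2.2))
scene bar (array([ 0.5794, -0.0522]), array([98., 20.]), np.float32(3.5))
tabtop [[0.5944 0.0783 0.129 ]
 [0.5426 0.0784 0.129 ]]
board corners [[374, 179], [434, 202], [417, 246], [357, 222]] [[0.5706, -0.2539], [0.4982, -0.438], [0.3613, -0.3793], [0.4343, -0.1976]]
[[206, 247], [202, 295], [131, 296], [138, 248]] [[0.4419, -0.2015], [0.5823, -0.2597], [0.5084, -0.438], [0.3669, -0.3844]]
plate (array([0.445 , 0.3191]), array([125., 186.]), np.float32(109.2))
```

```bash
cat >> h.py <<'E'
def to(x,y,z,yaw):
    """cm shift in tool axes and turn (deg) from the measured pose to a pose, tool down"""
    o=get_obs();p=o["tool_pos"];a=o["ee_rot"][2]
    R=np.array([[np.cos(a),np.sin(a),0],[np.sin(a),-np.cos(a),0],[0,0,-1]])
    d=(np.array([x,y,z])-p)@R*100;t=(np.degrees(a)-yaw+180)%360-180
    print("t",round(o["time"],2),"pos",p.round(4),"rpy",np.degrees(o["ee_rot"]).round(2),"w",round(o["width"],4),"ff",round(o["finger_force"],1),"wf",o["wrist_force"].round(1),"-> shift",d.round(2),"turn",round(t,1))
E
python3 -c "
from h import *
to(.4435,.3205,.19,109)"
```

```text
t 0.1 pos [0.1203 0.5362 0.2184] rpy [-1.7989e+02 -1.0000e-02  1.6735e+02] w 0.0941 ff 0.0 wf [-0.5  0.9  0.4] -> shift [-36.26 -13.97   2.84] turn 58.4
```

Call:
servo_tool --pt "-5 -2 0.3 8" --pt "-11 -4.2 0.8 17" --pt "-16.5 -6.3 1.2 26" --pt "-22 -8.4 1.6 35" --pt "-27.5 -10.5 2 44" --pt "-32.5 -12.5 2.4 52" --pt "-36.3 -14 2.8 58.4" --pt "-36.3 -14 2.8 58.4" --claw 90

```text
time: 1.1
tool_pos: [0.4455, 0.3184, 0.19]
ee_rot: [-3.139, 0.001, 1.897]
wrist_force: [-0.2, 0.3, -0.4]
width: 0.0608
finger_force: 0.0
```

Run:
```python
from h import *
to(.4435,.3205,.107,109)
t=snapshot("top");s=snapshot("scene")
a=cv2.resize(t[150:270,120:260],(700,600),interpolation=cv2.INTER_CUBIC);b=s[120:240,310:430]
cv2.imwrite("pics/c.png",cv2.resize(b,(600,600),interpolation=cv2.INTER_CUBIC))
```

```text
t 1.1 pos [0.4455 0.3184 0.19  ] rpy [-1.7986e+02  5.0000e-02  1.0870e+02] w 0.0608 ff 0.0 wf [-0.2  0.3 -0.4] -> shift [ 0.26 -0.12  8.3 ] turn -0.3
```

View pics/c.png

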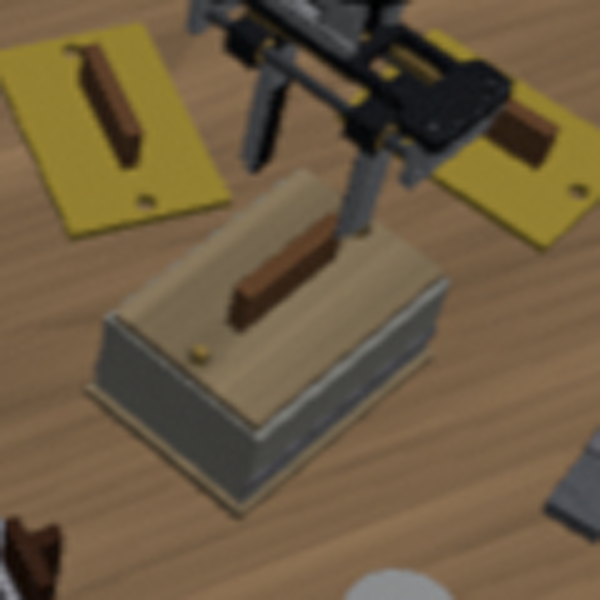

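The fingers straddle the handle above the mould, with the near finger at crop (360,190). I'll go down and grip.

Call:
servo_tool --pt "0.2 -0.1 3 -0.3" --pt "0.2 -0.1 6 -0.3" --pt "0.2 -0.1 8 -0.3" --pt "0.2 -0.1 8.2 -0.3"

```text
time: 1.7
tool_pos: [0.4401, 0.3226, 0.1078]
ee_rot: [-3.138, 0.0, 1.91]
wrist_force: [1.8, 1.0, -0.2]
width: 0.0609
finger_force: 0.0
```

Call:
servo_tool --pt "0 0 0 0" --pt "0 0 0 0" --pt "0 0 0 0" --pt "0 0 0 0" --pt "0 0 0 0" --claw 255

```text
time: 2.33
tool_pos: [0.4428, 0.3222, 0.1097]
ee_rot: [3.141, -0.0, 1.907]
wrist_force: [1.1, 0.1, -0.1]
width: 0.0142
finger_force: 0.6
```

Call:
servo_tool --pt "0 0 0 0" --pt "0 0 -0.5 0" --pt "0 0 -1.2 0" --pt "0 0 -2 0" --pt "0 0 -3.2 0" --pt "0 0 -4.8 0" --pt "0 0 -6.5 0" --pt "0 0 -6.5 0"

```text
time: 3.32
tool_pos: [0.4435, 0.3228, 0.1773]
ee_rot: [3.137, -0.001, 1.907]
wrist_force: [0.5, 0.5, -1.8]
width: 0.014
finger_force: 30.0
```

Run:
```python
from h import *
to(.4705,-.319,.17,68.4)
for i in range(4): snapshot("top"); o=get_obs(); print(o["tool_pos"].round(4),o["finger_force"])
s=snapshot("scene");t=snapshot("top");cv2.imwrite("pics/t1.png",t);cv2.imwrite("pics/s1.png",s)
cv2.imwrite("pics/d.png",np.hstack([cv2.resize(i,(400,400)) for i in (s[120:240,310:430],t[150:270,120:240])]))
```

```text
t 3.33 pos [0.4435 0.3228 0.1773] rpy [ 1.7972e+02 -6.0000e-02  1.0925e+02] w 0.014 ff 30.0 wf [ 0.5  0.5 -1.8] -> shift [-61.48 -18.61   0.73] turn 40.9
[0.4429 0.3224 0.1758] 29.999516308307648
[0.4425 0.3221 0.1748] 29.99942511320114
[0.4422 0.322  0.1741] 29.999447464942932
[0.442  0.3219 0.1737] 29.99944567680359
```

View pics/d.png

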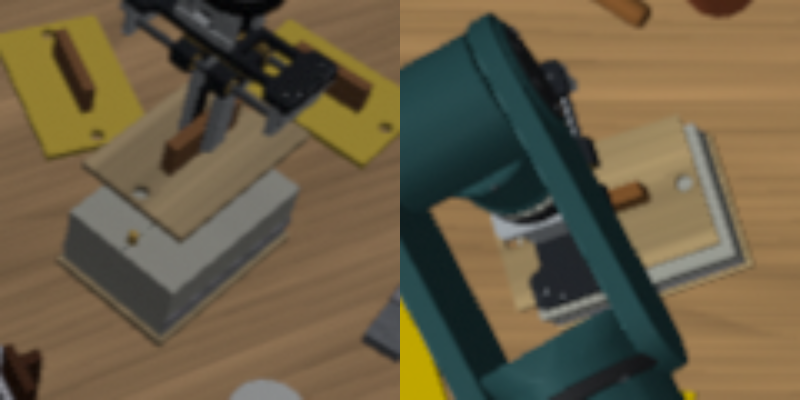

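The cover is held level: its underside is clear of the pins, and its hole is visible at crop (141,190). I'll carry it to the board.

Call:
servo_tool --pt "-2 -0.6 -1 0" --pt "-6 -1.8 -2 3" --pt "-11 -3.3 -2 7" --pt "-16 -4.9 -2 11" --pt "-21 -6.4 -2 15" --pt "-26 -7.9 -2 19" --pt "-31 -9.4 -2 23" --pt "-35 -10.6 -2 26"

```text
time: 4.62
tool_pos: [0.457, -0.0462, 0.1952]
ee_rot: [3.141, 0.001, 1.449]
wrist_force: [0.3, 0.3, -0.9]
width: 0.0136
finger_force: 30.0
```

```bash
python3 -c "
from h import *
to(.4705,-.319,.19,68.4)"
```

```text
t 4.62 pos [ 0.457  -0.0462  0.1952] rpy [1.7994e+02 5.0000e-02 8.3030e+01] w 0.0136 ff 30.0 wf [ 0.3  0.3 -0.9] -> shift [-26.92   4.65   0.52] turn 14.6
```

Call:
servo_tool --pt "-5 0.9 0 3" --pt "-10 1.8 0 6" --pt "-15 2.6 0 9" --pt "-20 3.4 0 12" --pt "-24 4.1 0 14" --pt "-26.5 4.6 0 14.6" --pt "-26.9 4.6 0 14.6" --pt "-26.9 4.6 0 14.6"

```text
time: 5.62
tool_pos: [0.4716, -0.315, 0.1945]
ee_rot: [-3.141, -0.001, 1.199]
wrist_force: [0.6, -0.0, -1.9]
width: 0.0136
finger_force: 30.0
```

```bash
python3 -c "
from h import *
for i in range(6):snapshot('top')
to(.4705,-.319,.0485,68.4)"
```

```text
t 5.92 pos [ 0.472  -0.3148  0.1947] rpy [ 1.7999e+02 -1.0000e-02  6.8740e+01] w 0.0137 ff 30.0 wf [ 0.4 -0.7 -1.8] -> shift [-4.400e-01  1.000e-02  1.462e+01] turn 0.3
```

Call:
servo_tool --pt "-0.4 0 4 0.3" --pt "-0.4 0 8 0.3" --pt "-0.4 0 11 0.3" --pt "-0.4 0 12.8 0.3" --pt "-0.4 0 13.8 0.3" --pt "-0.4 0 14.1 0.3" --pt "-0.4 0 14.3 0.3" --pt "-0.4 0 14.4 0.3"

```text
time: 6.92
tool_pos: [0.4708, -0.32, 0.0514]
ee_rot: [3.14, 0.0, 1.193]
wrist_force: [0.7, -0.7, -0.9]
width: 0.014
finger_force: 30.0
```

```bash
python3 -c "
from h import *
for i in range(4):snapshot('top')
to(.4705,-.319,.0475,68.4)
s=snapshot('scene')
cv2.imwrite('pics/e.png',cv2.resize(s[200:340,90:260],(728,600),interpolation=cv2.INTER_CUBIC))"
```

```text
t 7.12 pos [ 0.4705 -0.3197  0.0509] rpy [1.7996e+02 1.0000e-02 6.8350e+01] w 0.0136 ff 30.0 wf [ 0.1 -0.3 -1.8] -> shift [ 0.06 -0.03  0.34] turn -0.1
```

View pics/e.png

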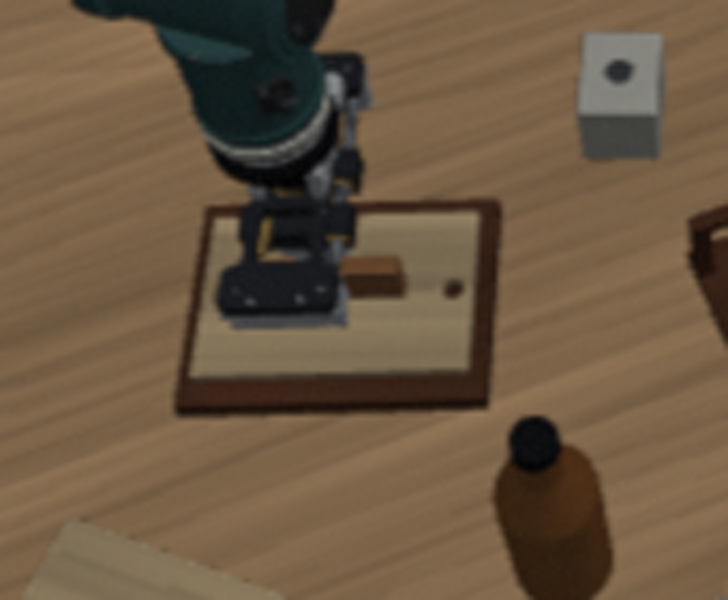

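The cover is over the board with dark margin all round, well within 30 mm of centre. I'll lower it until it touches.

Call:
servo_tool --pt "0 0 0.15 0" --pt "0 0 0.3 0" --pt "0 0 0.4 0" --pt "0 0 0.4 0"

```text
time: 7.68
tool_pos: [0.4704, -0.3196, 0.0477]
ee_rot: [3.141, 0.0, 1.193]
wrist_force: [-2.2, 2.0, 6.1]
width: 0.0138
finger_force: 30.0
```

Contact (6 N upward). I'll release and retreat.

Call:
servo_tool --pt "0 0 0 0" --pt "0 0 0 0" --pt "0 0 0 0" --pt "0 0 0 0" --claw 120

```text
time: 8.18
tool_pos: [0.4703, -0.3195, 0.0462]
ee_rot: [-3.141, -0.0, 1.193]
wrist_force: [0.2, -0.1, -0.7]
width: 0.0483
finger_force: 0.0
```

Call:
servo_tool --pt "0 0 -1 0" --pt "0 0 -4 0" --pt "0 0 -8 0" --pt "0 0 -12 0" --pt "0 0 -15 0" --pt "0 0 -15 0"

```text
time: 8.93
tool_pos: [0.4717, -0.3206, 0.2005]
ee_rot: [3.134, 0.002, 1.193]
wrist_force: [-0.3, 0.1, -0.2]
width: 0.0496
finger_force: 0.0
```

Run:
```python
from h import *
s=snapshot('scene');t=snapshot('top');cv2.imwrite("pics/t2.png",t);cv2.imwrite("pics/s2.png",s)
B=blob(s,(120,230,220,305),(15,60,60),(26,130,200));print("cover s",rect(plane("scene",B,.026)))
to(.574,.080,.19,178.6)
a=cv2.resize(t[185:245,145:230],(400,400*60//85),interpolation=cv2.INTER_CUBIC);b=cv2.resize(s[150:220,325:405],(400,350),interpolation=cv2.INTER_CUBIC)
c=cv2.resize(s[230:310,120:220],(400,350),interpolation=cv2.INTER_CUBIC)
z=np.zeros((650,800,3),np.uint8)[:600];z[:a.shape[0],:400]=a;z[:350,400:]=b;z[300:600,:400]=cv2.resize(c,(400,300));cv2.imwrite("pics/f.png",z)
```

```text
cover s (array([ 0.4595, -0.3226]), array([309., 236.]), np.float32(66.8))
t 9.03 pos [ 0.4701 -0.3194  0.1959] rpy [-1.7998e+02 -1.0000e-02  6.8350e+01] w 0.0497 ff 0.0 wf [-0.7 -0.8 -0.3] -> shift [40.95 -5.08  0.59] turn -110.3
```

View pics/f.png

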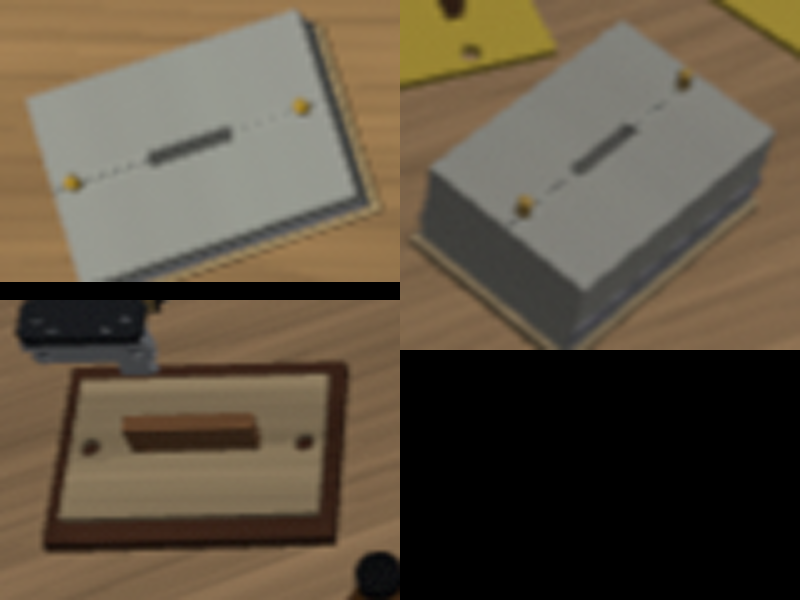

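The cover lies on the board with both holes visible at (90,447) and (305,441). The mould's slot is bare, centred at (190,146) in the top crop and (604,150) in the scene crop.

Run:
```python
from h import *
t=cv2.imread("pics/t2.png");s=cv2.imread("pics/s2.png")
for n,im,b in(("top",t,(174,208,198,224)),("scene",s,(357,170,376,188))):
    x0,y0,x1,y1=b;g=cv2.cvtColor(im,cv2.COLOR_BGR2GRAY)[y0:y1,x0:x1].astype(float)
    w=np.clip(np.percentile(g,75)-g-15,0,None);yy,xx=np.mgrid[y0:y1,x0:x1]
    c=np.array([(w*xx).sum(),(w*yy).sum()])/w.sum()
    M=np.cov(np.c_[xx.ravel(),yy.ravel()].T,aweights=w.ravel());e=np.linalg.eigh(M)[1][:,1]
    q=plane(n,[c-5*e,c+5*e,c],.08);d=q[1]-q[0]
    print(n,"slot px",c.round(1),q[2].round(4),"ang",np.degrees(np.arctan2(d[1],d[0]))%180)
    h=cv2.cvtColor(im,cv2.COLOR_BGR2HSV)
    for bb in ([(157,217,168,228),(203,203,214,213)] if n=="top" else [(344,184,357,197),(376,160,388,172)]):
        B=blob(im,bb,(18,130,90),(32,255,255));r=cv2.minAreaRect(B);print("pin",np.round(r[0],1),plane(n,[r[0]],.09).round(4))
print("bottle",plane("top",[(382,125)],.19),plane("scene",[(215,303)],.19))
```

```text
top slot px [184.8 215.7] [0.4429 0.3223 0.08  ] ang 109.1458377972763
pin [160.  223.5] [[0.4183 0.3917 0.09  ]]
pin [208.5 207. ] [[0.4679 0.2508 0.09  ]]
scene slot px [365.5 179.3] [0.4434 0.3228 0.08  ] ang 108.29380685065772
pin [349.8 190.3] [[0.4682 0.2523 0.09  ]]
pin [381.8 164.8] [[0.4189 0.3938 0.09  ]]
bottle [[ 0.68456086 -0.24203656  0.19      ]] [[ 0.69662938 -0.24294125  0.19      ]]
```

Call:
servo_tool --pt "4 -0.5 0 -10.5" --pt "8 -1 0 -21" --pt "13 -1.6 0 -31.5" --pt "18 -2.2 0 -42" --pt "23 -2.8 0 -52.5" --pt "28 -3.5 0 -63" --pt "33 -4.1 0 -73.5" --pt "37 -4.6 0 -84" --claw 130

```text
time: 10.02
tool_pos: [0.5631, 0.0434, 0.1937]
ee_rot: [-3.14, -0.004, 2.666]
wrist_force: [-0.2, -0.5, -0.0]
width: 0.0457
finger_force: 0.0
```

```bash
python3 -c "
from h import *
to(.574,.080,.19,178.6)"
```

```text
t 10.03 pos [0.5631 0.0434 0.1937] rpy [-179.9    -0.24  152.76] w 0.0457 ff 0.0 wf [-0.2 -0.5 -0. ] -> shift [0.71 3.75 0.37] turn -25.8
```

Call:
servo_tool --pt "0.3 1.3 0 -9" --pt "0.5 2.6 0 -18" --pt "0.7 3.7 0 -25.8" --pt "0.7 3.7 0 -25.8" --pt "0.7 3.7 0 -25.8" --pt "0.7 3.7 0 -25.8"

```text
time: 10.78
tool_pos: [0.5747, 0.0769, 0.196]
ee_rot: [-3.142, -0.001, 3.108]
wrist_force: [0.0, -0.0, 0.1]
width: 0.0459
finger_force: 0.0
```

Run:
```python
from h import *
for i in range(4): s=snapshot('scene')
to(.574,.080,.108,178.6)
cv2.imwrite("pics/s3.png",s)
cv2.imwrite('pics/g.png',cv2.resize(s[190:300,230:360],(709,600),interpolation=cv2.INTER_CUBIC))
```

```text
t 10.97 pos [0.575  0.077  0.1966] rpy [1.800e+02 1.000e-02 1.781e+02] w 0.0459 ff 0.0 wf [ 0.1  0.3 -0.5] -> shift [0.11 0.29 8.86] turn -0.5
```

View pics/g.png

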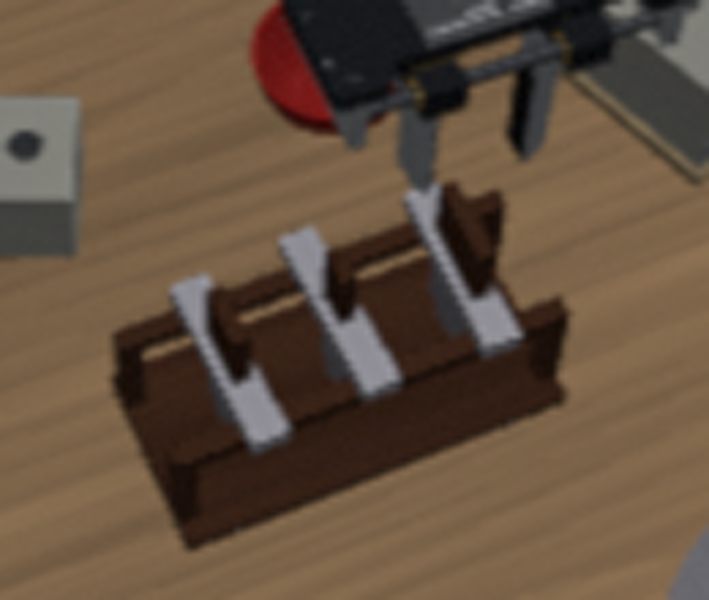

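The open fingers stand over the wide tab at (470,220), straddling it with the middle gauge clear at (340,285). I'll go down and grip.

Call:
servo_tool --pt "0.1 0.3 0.5 -0.5" --pt "0.1 0.3 3.5 -0.5" --pt "0.1 0.3 6.5 -0.5" --pt "0.1 0.3 8.3 -0.5" --pt "0.1 0.3 8.7 -0.5" --pt "0.1 0.3 8.7 -0.5"

```text
time: 11.72
tool_pos: [0.5746, 0.0805, 0.1101]
ee_rot: [3.141, 0.001, 3.118]
wrist_force: [-0.8, -0.3, 0.7]
width: 0.0462
finger_force: 0.0
```

Call:
servo_tool --pt "0 0 0 0" --pt "0 0 0 0" --pt "0 0 0 0" --pt "0 0 0 0" --pt "0 0 0 0" --pt "0 0 0 0" --claw 255

```text
time: 12.48
tool_pos: [0.5742, 0.0805, 0.1097]
ee_rot: [3.141, 0.0, 3.118]
wrist_force: [-0.9, 0.6, 1.1]
width: 0.0098
finger_force: 30.0
```

```bash
python3 -c "
from h import *
to(.574,.080,.21,178.6)"
```

```text
t 12.47 pos [0.5742 0.0805 0.1097] rpy [1.7998e+02 2.0000e-02 1.7865e+02] w 0.0098 ff 30.0 wf [-0.9  0.6  1.1] -> shift [  0.02  -0.06 -10.03] turn 0.1
```

Call:
servo_tool --pt "0 0 -0.6 0" --pt "0 0 -2 0" --pt "0 0 -4 0" --pt "0 0 -6 0" --pt "0 0 -8 0" --pt "0 0 -10 0" --pt "0 0 -10 0" --pt "0 0 -10 0"

```text
time: 13.48
tool_pos: [0.5739, 0.0804, 0.209]
ee_rot: [-3.142, -0.001, 3.118]
wrist_force: [0.0, 0.1, -1.8]
width: 0.0097
finger_force: 30.0
```

```bash
python3 -c "
from h import *
for i in range(3):snapshot('scene')
to(.443,.3225,.21,109)"
```

```text
t 13.62 pos [0.5736 0.0804 0.2082] rpy [-1.7999e+02 -1.3000e-01  1.7865e+02] w 0.01 ff 30.0 wf [ 0.3  0.2 -2.9] -> shift [13.62 23.9  -0.18] turn 69.6
```

Call:
servo_tool --pt "1.7 3 0 8.7" --pt "3.4 6 0 17.4" --pt "5.1 9 0 26.1" --pt "6.8 12 0 34.8" --pt "8.5 15 0 43.5" --pt "10.2 18 0 52.2" --pt "11.9 21 0 60.9" --pt "13.6 23.9 0 69.6"

```text
time: 14.62
tool_pos: [0.4429, 0.3233, 0.2086]
ee_rot: [-3.14, 0.0, 1.898]
wrist_force: [0.4, 1.2, -2.3]
width: 0.0102
finger_force: 30.0
```

Call:
servo_tool --pt "0 0 0 0" --pt "0 0 0 0" --pt "0 0 0 0" --pt "0 0 0 0"

```text
time: 15.12
tool_pos: [0.4443, 0.3218, 0.2094]
ee_rot: [-3.142, 0.0, 1.902]
wrist_force: [-0.6, 0.7, -2.5]
width: 0.0097
finger_force: 30.0
```

Run:
```python
from h import *
to(.443,.3225,.19,109)
s=snapshot('scene');t=snapshot("top");cv2.imwrite("pics/s4.png",s);cv2.imwrite("pics/t4.png",t)
a=cv2.resize(s[110:230,310:430],(480,480),interpolation=cv2.INTER_CUBIC);b=cv2.resize(t[170:250,140:220],(320,320),interpolation=cv2.INTER_CUBIC)
z=np.zeros((480,800,3),np.uint8);z[:,:480]=a;z[:320,480:]=b;cv2.imwrite('pics/i.png',z)
```

```text
t 15.12 pos [0.4443 0.3218 0.2094] rpy [-1.8000e+02  1.0000e-02  1.0899e+02] w 0.0097 ff 30.0 wf [-0.6  0.7 -2.5] -> shift [ 0.11 -0.1   1.94] turn -0.0
```

View pics/i.png

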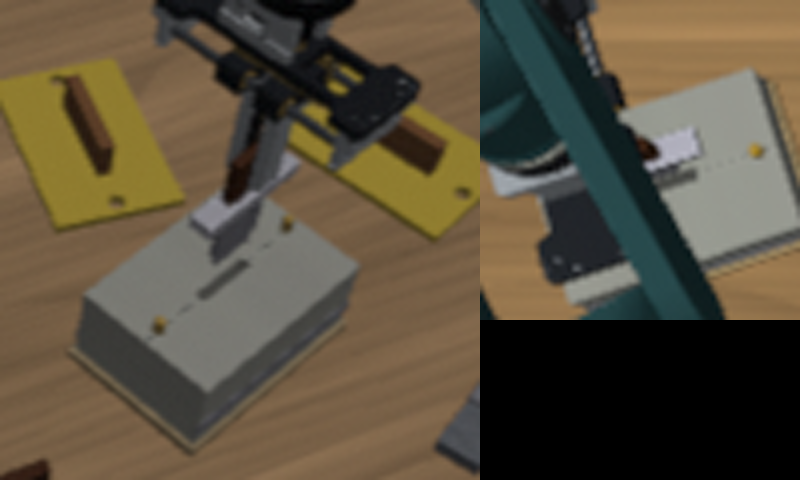

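The gauge hangs upright above the slot: in the scene crop the bar runs from (207,222) to (290,168) and the slot is at (222,279). I'll lower it to just above the mouth and measure.

Call:
servo_tool --pt "0.1 -0.1 0.7 0" --pt "0.1 -0.1 1.5 0" --pt "0.1 -0.1 2 0" --pt "0.1 -0.1 2.2 0" --pt "0.1 -0.1 2.2 0" --pt "0.1 -0.1 2.2 0"

```text
time: 15.98
tool_pos: [0.4427, 0.3233, 0.1878]
ee_rot: [3.141, -0.0, 1.903]
wrist_force: [-0.2, 1.7, -1.8]
width: 0.0098
finger_force: 30.0
```

Run:
```python
from h import *
for i in range(3): s=snapshot('scene')
to(.443,.3225,.16,109)
o=get_obs();p=o["tool_pos"];zt=p[2]-.0347+.012
cv2.imwrite("pics/s5.png",s)
# expected bar corners and slot, drawn as a check
a=np.radians(109);u=np.array([np.cos(a),np.sin(a),0]);v=np.array([-u[1],u[0],0])
for c in(np.array([p[0],p[1],zt]),):
    q=proj("scene",[c+i*.05*u+j*.01*v for i,j in((-1,-1),(-1,1),(1,1),(1,-1))]);print("expected bar px",q.round(1).tolist())
x0,y0,x1,y1=350,145,395,185
h=cv2.cvtColor(s,cv2.COLOR_BGR2HSV)
B=blob(s,(350,140,392,185),(100,8,100),(150,60,255));print(rect(plane("scene",B,zt)),B.min(0),B.max(0),len(B))
k=cv2.resize(s[135:205,335:405],(600,600),interpolation=cv2.INTER_CUBIC)
cv2.polylines(k,[((q-[335,135]+.5)*600/70).astype(int)],1,(0,255,0),1)
cv2.imwrite("pics/j.png",k)
```

```text
t 16.12 pos [0.4427 0.3232 0.1878] rpy [ 1.7996e+02 -1.0000e-02  1.0905e+02] w 0.0096 ff 30.0 wf [-0.4 -0.1 -1.9] -> shift [-0.08  0.01  2.78] turn 0.1
expected bar px [[361.6, 171.6], [356.4, 167.6], [378.7, 150.5], [383.8, 154.2]]
(array([0.4512, 0.3005]), array([20., 54.]), np.float32(109.7)) [358 162] [373 171] 32
```

View pics/j.png

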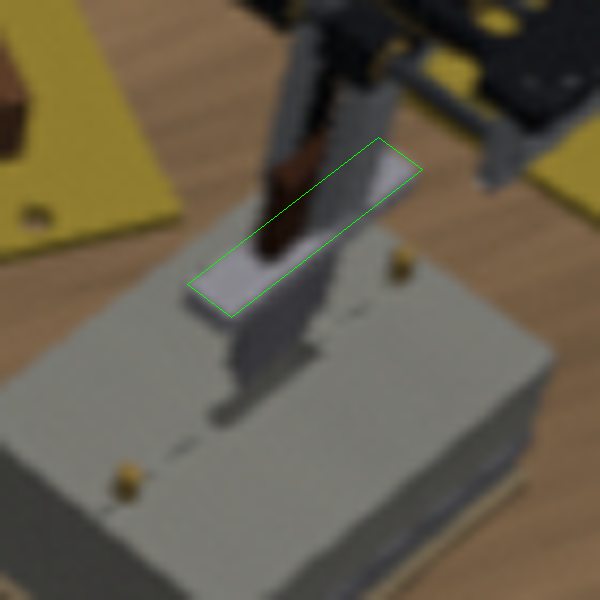

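The projected bar outline at the measured TCP matches the seen bar to about 1 mm, and the blade tip is in line above the slot at (265,385). I'll insert it gently.

Call:
servo_tool --pt "0 0 0.5 0" --pt "0 0 1 0" --pt "0 0 1.4 0" --pt "0 0 1.8 0" --pt "0 0 2.1 0" --pt "0 0 2.1 0"

```text
time: 16.88
tool_pos: [0.4424, 0.3231, 0.1661]
ee_rot: [-3.141, 0.0, 1.903]
wrist_force: [0.4, 0.2, -1.1]
width: 0.0097
finger_force: 30.0
```

Call:
servo_tool --pt "0 0 0.3 0" --pt "0 0 0.6 0" --pt "0 0 0.9 0" --pt "0 0 1.2 0" --pt "0 0 1.2 0"

```text
time: 17.5
tool_pos: [0.4423, 0.323, 0.154]
ee_rot: [-3.141, 0.0, 1.903]
wrist_force: [0.8, -0.2, -1.4]
width: 0.0097
finger_force: 30.0
```

Blade body is in with no contact force; continuing.

Call:
servo_tool --pt "0 0 0.6 0" --pt "0 0 1.2 0" --pt "0 0 1.8 0" --pt "0 0 2.4 0" --pt "0 0 3 0" --pt "0 0 3.4 0" --pt "0 0 3.5 0" --pt "0 0 3.5 0"

```text
time: 18.5
tool_pos: [0.4426, 0.3232, 0.1196]
ee_rot: [3.141, -0.0, 1.903]
wrist_force: [-0.5, -0.6, -1.8]
width: 0.0098
finger_force: 30.0
```

Call:
servo_tool --pt "0 0 0.15 0" --pt "0 0 0.3 0" --pt "0 0 0.4 0" --pt "0 0 0.4 0" --pt "0 0 0.4 0"

```text
time: 19.12
tool_pos: [0.4426, 0.3232, 0.1155]
ee_rot: [3.142, -0.0, 1.903]
wrist_force: [0.4, -0.8, -1.9]
width: 0.01
finger_force: 30.0
```

Call:
servo_tool --pt "0 0 0.05 0" --pt "0 0 0.1 0" --pt "0 0 0.15 0" --pt "0 0 0.15 0" --pt "0 0 0.15 0"

```text
time: 19.75
tool_pos: [0.4426, 0.3232, 0.1146]
ee_rot: [3.141, -0.0, 1.903]
wrist_force: [-2.3, -1.5, 3.2]
width: 0.0099
finger_force: 30.0
```

Seated (upward contact force, z as predicted). I'll release and retreat.

Call:
servo_tool --pt "0 0 0 0" --pt "0 0 0 0" --pt "0 0 0 0" --pt "0 0 0 0" --claw 130

```text
time: 20.25
tool_pos: [0.4426, 0.3232, 0.1138]
ee_rot: [-3.142, -0.0, 1.903]
wrist_force: [0.0, 0.7, 0.4]
width: 0.0451
finger_force: 0.0
```

Call:
servo_tool --pt "0 0 -1 0" --pt "0 0 -3 0" --pt "0 0 -6 0" --pt "0 0 -9 0" --pt "0 0 -12 0" --pt "0 0 -12 0" --pt "0 0 -12 0" --pt "0 0 -12 0"

```text
time: 21.25
tool_pos: [0.4419, 0.3228, 0.232]
ee_rot: [-3.138, 0.001, 1.903]
wrist_force: [-0.7, 0.1, 0.8]
width: 0.0459
finger_force: 0.0
```

Run:
```python
from h import *
s=snapshot('scene');to(.443,.3225,.22,109)
cv2.imwrite("pics/k.png",cv2.resize(s[110:320,110:410],(800,560),interpolation=cv2.INTER_CUBIC))
```

```text
t 21.3 pos [0.4419 0.3228 0.2322] rpy [-1.7982e+02  3.0000e-02  1.0905e+02] w 0.0461 ff 0.0 wf [0.2 0.2 0. ] -> shift [-0.06  0.09  1.22] turn 0.0
```

View pics/k.png

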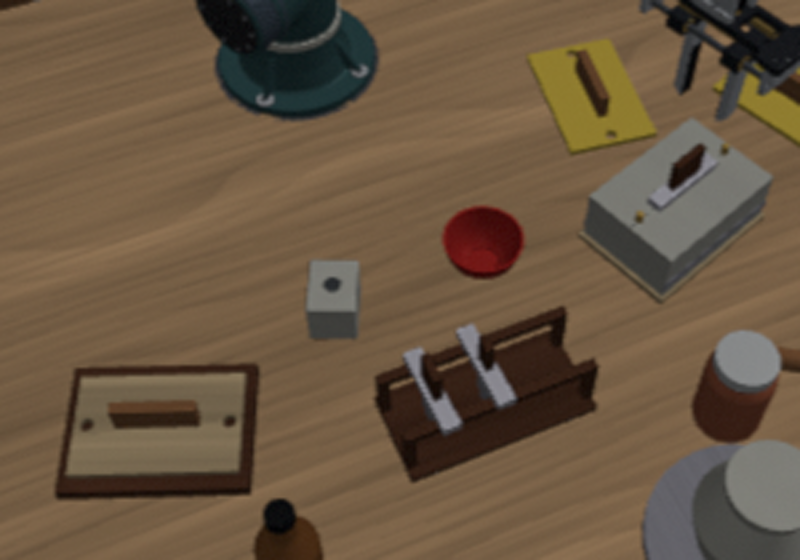

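The gauge bar sits flat on the mould at (685,180), and the cover is on the board at (155,425). The other two gauges are still in the rack at (432,390) and (487,365).

```bash
python3 -c "
from bench import *
print(close_job())"
```

```text
the job is handed in; nothing more can be done
None
```

I handed the job in at about 21 s: the cover lies flat on the board and the widest gauge is seated in the slot, both released. The other two gauges are in the rack, no bystander in the last picture looked moved, and no verdict came back.

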